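# Bridge the bath crate with the thin slat and stand the jar on it

## Task

Make a little shelf over the pine crate: slide the thin teak slat along the low white bath shelf until its front overhangs the shelf's open end, pinch it by that overhanging end and lift it off, and lay it flat and square across the middle of the crate, resting on both long sides with an end sticking out past each. Then set the white screw-lid jar down gently, upright, on the middle of the slat and let go, without dropping or tipping anything and leaving the bottle, the cup and the things in the crate where they are.

Things in the scene. Friction and masses are not known exactly. Their poses are not given: they have to be found in the camera images.
- ledge: Low white bath shelf fixed to the work surface, 90 (its x) x 330 (its y) mm, flat top 60 mm above the work surface. Raised lips 8 mm high and 8 mm thick run along both long sides (74 mm clear between them) and across the rear (-y) end; the +y end is open. Under the top beyond the open end there is free air down to the work surface. Origin: centre of its footprint, on the work surface; z up.
- ledge_edge (a point): Middle of the open (+y) end of the bath shelf's top surface, on the edge; axes as the bath shelf's (+y points out over the drop).
- slat: Thin dark teak slat, 60 (its x) x 220 (its y) x 6 (z) mm, 56 to 91 g, loose, lying flat on the bath shelf between the lips (too close to them for fingers beside it), long side along the shelf. Its front (+y) end starts 10 to 60 mm back from the open end, and at least 40 mm is free behind its rear end for pushing. It slides freely on the shelf and falls off if more than half of it overhangs. Origin: centre of its underside.
- slat_front (a point): Middle of the slat's front (+y) end face, at half its thickness.
- crate: Open-topped slatted pine crate fixed to the work surface, 240 (its x) x 130 (its y) x 95 mm high, sides 8 mm thick with flat level rims; its long sides run along its x, so the slat goes along its y. Origin: centre of its footprint on the work surface.
- crate_top (a point): Centre of the crate's mouth, level with the rims, 95 mm above the work surface; axes as the crate's.
- jar: Round white ceramic jar with wooden screw lid (52 mm diameter body with straight sides from 3 to 58 mm height, lid 47 mm diameter, 76 mm high in all, 0.18 to 0.35 kg), loose, standing on the work surface beyond the bath shelf, in a row with the bottle and the cup in any order. Origin: centre of its underside.
- bottle: Grey shampoo bottle, 50 mm diameter, 140 mm high, standing; leave alone. Origin: centre of its underside.
- cup: White open cup, 66 mm rim diameter, 85 mm high, standing; leave alone. Origin: centre of its underside.
- spout: Steel tub spout cover, 72 mm flange diameter, 58 mm high, standing inside the crate near one end, below the rim; leave alone. Origin: centre of its underside.
- stopper: Green drain stopper, 48 mm diameter, 30 mm high, with a short steel pivot lever, lying inside the crate near the other end, below the rim; leave alone. Origin: centre of its underside.
Mind the look-alikes: they are no part of the job. Of the things that look like the slat, the larger one is meant. Leave any blue look-alike of the jar alone.

How it is judged (in metres and radians):
On the way, in this order (a step that is already met when the one before it is completed fails the run):
1. the slat has been slid out to overhang the shelf's open end by at least 20 mm, still lying flat on the shelf (y of slat_front in the frame of ledge_edge above 0.02 m and z of slat in the frame of ledge between 0.056 and 0.064 m and angle between slat's own z axis and vertical below 0.08 rad), for 0.2 s.
2. the slat is pinched by its overhanging end (in its front half) and lifted at least 15 mm off the shelf (contact force between the fingers and slat above 0.5 N and y of the grasp point in the frame of slat above 0.03 m and height (world z) of slat above 0.075 m), for 0.1 s.
3. the slat lies flat across the middle of the crate, let go (x of slat in the frame of crate between -0.04 and 0.04 m and y of slat in the frame of crate between -0.03 and 0.03 m and z of slat in the frame of crate between 0.089 and 0.101 m and angle between the y axis of slat and the y axis of crate, either way round below 0.2 rad and angle between slat's own z axis and vertical below 0.08 rad and contact force between the fingers and slat below 0.05 N and linear speed of slat below 0.02 m/s), for 0.2 s.
At the end, for the whole second after the job is handed in: Slat flat on both long crate rims, within 0.2 rad of square, centred within 40 mm along the crate and 30 mm across it; jar upright on the slat within 35 mm of its centre lengthwise and 18 mm crosswise; both at rest and let go (all of step 3 and x of jar in the frame of slat between -0.018 and 0.018 m and y of jar in the frame of slat between -0.035 and 0.035 m and z of jar in the frame of slat between 0.001 and 0.011 m and angle between jar's own z axis and vertical below 0.1 rad and linear speed of jar below 0.02 m/s and contact force between the fingers and jar below 0.05 N); the robot touches nothing.
It fails at once if the slat falls towards the work surface (height (world z) of slat below 0.045 m).
It fails at once if the jar is tipped (angle between jar's own z axis and vertical above 0.5 rad).
It fails at once if the jar or the slat is dropped or banged down (over 60 N) (contact force between jar and slat above 60 N or contact force between slat and crate above 60 N).
It fails at once if another thing is moved over 30 mm (distance of any of bottle, cup, spout, stopper from where it was at the start of the episode above 0.03 m).
It also fails if it takes over 64 s, if anything falls off the work surface, if the arm or the gripper's body presses on something with over 40 N, if the wrist force passes 120 N, or if a joint passes its speed limit or range.

## Robot

A 7-joint arm with a two-finger parallel gripper is mounted at the origin on the work surface. World frame = base frame: x ahead of the robot, y to its left, z up, the work surface at z = 0. Lengths are in m, angles in degrees, forces in N, time in s.
With the tool pointing down it reaches from about 0.425 to 0.875 m from the base axis. Payload 9.9 kg.
Tool frame: the origin (TCP) lies between the finger pads; the fingertips stand 8 mm ahead of it and the grasp point (between the pads) lies 11 mm behind it (robot.tcp_to_tips is the distance from the TCP to the fingertips, in m); z points along the fingers, y is the line along which they close (so a half turn about z gives the same grasp; the last joint's range is limited). The gripper opens to 85 mm and grips with 20 to 120 N. Pads are 22 mm wide; open, the fingers measure 114 mm over their backs; the gripper's body (76 mm by 85 mm) begins 54 mm behind the grasp point. The pads swing forward as they close: fully open they stand 13 mm farther back than shut.
Start: joints at [67.62, 32.985, 1.427, 82.34, -0.859, 64.687, -3.237], TCP at [0.204, -0.643, 0.239] pointing down, gripper open.
Joint ranges: [-157.87, 157.87], [-19.46, 123.44], [-87.15, 90], [11.01, 140.99], [-62.26, 242.26], [9.8, 113.94], [-161.44, 161.44]. Speed limits (degrees/s): [127.2, 127.2, 172.46, 172.46, 180, 180, 180].

## Interface

Orientations are given as [roll, pitch, yaw] about the fixed x, y, z axes, in that order (R = Rz(yaw) Ry(pitch) Rx(roll)).
In Python, from bench import robot, solver, viewer gives the robot as it stands. Calls block until the motion is done:
- robot.move_to(position, orientation): joint-space move of the TCP to a pose.
- robot.line_to(position, v=0.15, attitude=None, guard=None): straight line of the TCP; attitude=None keeps the orientation; v is the mean speed in m/s. With guard (N) it stops when the force on the tool has changed by that much, and returns True; else False.
- robot.set_joints(angles): joint-space move.
- robot.set_gripper(opening, grip_force=None): opening from 0.0 (shut) to 1.0 (fully open); grip_force is the grip in N (None keeps the last); returns when the fingers have stopped.
- robot.dwell(seconds).
- solver.solve_ik(position, orientation): joint angles nearest the present ones, or None.
- robot.sense(): the state.
- viewer.camera(name): name is "side" or "top"; returns the picture (480x640x3 uint8, blue, green, red); there is no depth.
- viewer.get_calibration(name): a dict with "K" (3x3 intrinsics, pixels), "cam_to_world" (4x4, takes a point from camera to world coordinates). Camera axes: x right, y down, z forward; pixel columns grow to the right and rows downward; lengths in m; the calibration is good to about 2 mm. A picture is of the moment at which its call begins. get_calibration takes no time and is no camera call.
A pose or a line that the arm cannot do raises robot.MotionError and nothing moves.
- robot.job_done(): hands the job in; it is judged then, once.
The state is a dict: "t": time; "qpos": joint angles; "qd": joint speeds; "joint_torque": joint torques, N m; "ee_pos": TCP position; "tcp_rot": TCP orientation; "force": force on the tool from outside, world axes, zero at the start; "moment": the same for the moment, N m; "gripper_width": opening from 0.0 (shut) to 1.0 (fully open); "gripper_force": force on a finger pad.
Only numpy, scipy, OpenCV 4.12 (cv2) and the standard library are available. Lean on these libraries where they do the work, as an engineer would, in place of code of your own. Each camera call takes 0.05 s, during which the arm holds its last target. There are 200 camera calls.

## Working session

There is one attempt and no reset: what is moved stays moved. The work goes in short steps, each a Python script; the robot and the scene stay as the last script left them, time stands still between calls to the robot, and variables do not carry over. Pictures are saved under pics/ and viewed, at most 11 in all, crops included, and the job is handed in when it is done.

```bash
mkdir -p pics; ls; python3 - <<'E'
from bench import robot, solver, viewer
import cv2
for n in ("top","side"):
    cv2.imwrite(f"pics/{n}0.png",viewer.camera(n)); c=viewer.get_calibration(n); print(n,c)
s=robot.sense();print(s)
E
```

```text
pics
top {'K': array([[600.52357357,   0.        , 313.36463442],
       [  0.        , 600.52357357, 242.28901237],
       [  0.        ,   0.        ,   1.        ]]), 'cam_to_world': array([[-0.01087623, -0.98845077,  0.15115153,  0.3370912 ],
       [-0.99965794,  0.0143437 ,  0.02186901, -0.01042628],
       [-0.02378451, -0.15086197, -0.98826867,  1.24545769],
       [ 0.        ,  0.        ,  0.        ,  1.        ]])}
side {'K': array([[504.19513447,   0.        , 322.09359679],
       [  0.        , 504.19513447, 241.40841332],
       [  0.        ,   0.        ,   1.        ]]), 'cam_to_world': array([[-0.99709003, -0.04965518,  0.05784323,  0.47889077],
       [-0.07481945,  0.78286448, -0.6176773 ,  0.58139323],
       [-0.01461253, -0.62020768, -0.78430154,  0.83168252],
       [ 0.        ,  0.        ,  0.        ,  1.        ]])}
{'t': 0.1, 'qpos': array([67.62075287, 33.02753564,  1.42279616, 82.38033049, -0.85871322,
       64.68703955, -3.23690302]), 'qd': array([ 0.01806763,  0.03912647, -0.02170518, -0.18471093, -0.06522732,
       -0.02995211, -0.03635736]), 'joint_torque': array([ 7.02132034e-03, -7.67293310e+01,  2.25748971e+00, -2.86602437e+01,
        1.56857277e-02,  8.68033734e-03,  2.96369410e-05]), 'ee_pos': array([ 0.20374671, -0.64311024,  0.23854011]), 'tcp_rot': array([-1.79915777e+02,  4.47246097e-03,  1.75810718e+01]), 'force': array([-0.40009294, -0.34125844,  0.10544449]), 'moment': array([ 0.00271132, -0.00458173,  0.02086692]), 'gripper_force': 0.0, 'gripper_width': 1.001093081142575}
```

View pics/top0.png

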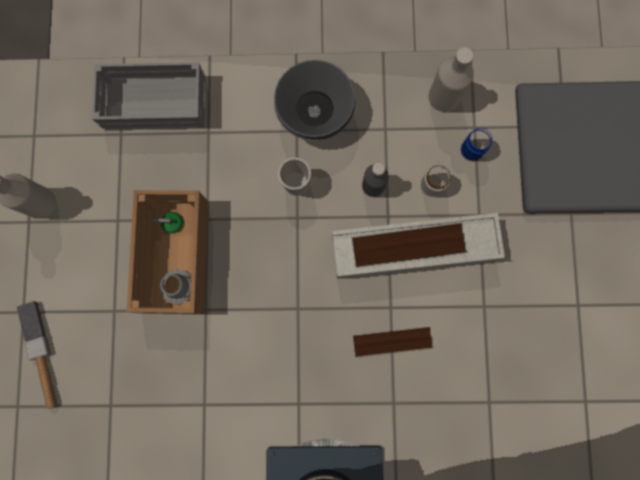

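View pics/side0.png

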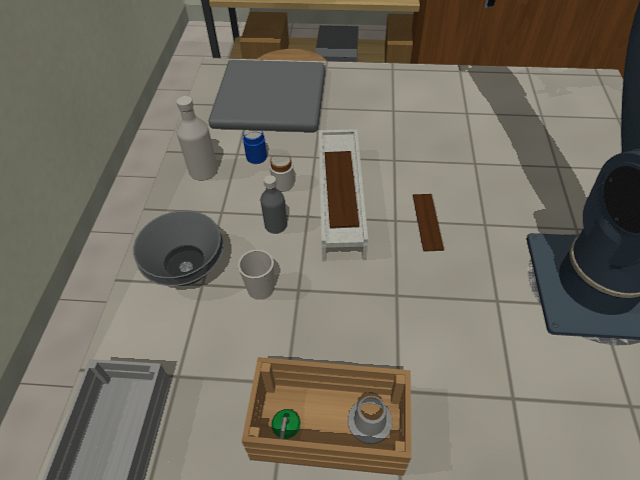

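The top view shows the ledge at about (335–503, 215–276) with its open end to the left. The slat is at (352–466, 223–267), the jar with the brown lid at (437,178), the bottle at (375,180), the cup at (295,175) and the crate at (130–207, 190–313). The side view shows the slat at (340,190), the jar at (282,172) and the crate at (330,415).

```bash
cat > h.py <<'E'
import cv2, numpy as np
from bench import robot, solver, viewer
CAL={n:viewer.get_calibration(n) for n in("top","side")}
def ray(n,p):
    c=CAL[n];M=c["cam_to_world"];d=M[:3,:3]@np.linalg.inv(c["K"])@[p[0],p[1],1.];return M[:3,3],d/np.linalg.norm(d)
def onz(n,p,z):
    o,d=ray(n,p);return o+d*(z-o[2])/d[2]
def proj(n,X):
    c=CAL[n];M=c["cam_to_world"];q=c["K"]@(M[:3,:3].T@(np.asarray(X)-M[:3,3]));return q[:2]/q[2]
def tri(pt,ps):
    A=np.zeros((3,3));b=np.zeros(3);L=[ray("top",pt),ray("side",ps)]
    for o,d in L:
        P=np.eye(3)-np.outer(d,d);A+=P;b+=P@o
    X=np.linalg.solve(A,b);return X,max(np.linalg.norm((np.eye(3)-np.outer(d,d))@(X-o)) for o,d in L)
def brown(img,box):
    x0,y0,x1,y1=box;h=cv2.cvtColor(img,cv2.COLOR_BGR2HSV)
    m=((h[...,1]>110)&(h[...,2]<110)&((h[...,0]<18)|(h[...,0]>170))).astype(np.uint8)
    k=np.zeros_like(m);k[y0:y1,x0:x1]=m[y0:y1,x0:x1];return k
def quad(m):
    c=max(cv2.findContours(m,0,1)[0],key=cv2.contourArea)
    # straight-sided quadrilateral
    h=cv2.convexHull(c);return cv2.approxPolyN(h,4,ensure_convex=True).reshape(-1,2).astype(float) if hasattr(cv2,"approxPolyN") else cv2.boxPoints(cv2.minAreaRect(h))
E
python3 - <<'E'
from h import *
t=cv2.imread("pics/top0.png");s=cv2.imread("pics/side0.png")
qt=quad(brown(t,(335,210,505,280)));qs=quad(brown(s,(315,125,370,260)))
print(qt,qs)
for q in qt:
    w=onz("top",q,.066);pr=proj("side",w);j=np.argmin(np.linalg.norm(qs-pr,axis=1));print(w,pr,qs[j],tri(q,qs[j]))
def crop(i,b,sc): return cv2.resize(i[b[1]:b[3],b[0]:b[2]],None,fx=sc,fy=sc,interpolation=cv2.INTER_CUBIC)
a=crop(t,(120,180,220,330),4)      #400x600
b=crop(s,(240,350,420,475),400/180) #400x278
c=crop(t,(400,140,460,200),3.3);d=crop(s,(250,140,310,200),3.3)
r=np.zeros((600,800,3),np.uint8);r[:,:400]=a;r[:b.shape[0],400:400+b.shape[1]]=b[:,:400];r[300:300+c.shape[0],400:400+c.shape[1]]=c;r[300:300+c.shape[0],600:600+c.shape[1]]=d
cv2.imwrite("pics/c1.png",r)
E
```

```text
[[464. 251.]
 [357. 265.]
 [353. 238.]
 [460. 224.]] [[359. 226.]
 [330. 227.]
 [324. 152.]
 [350. 150.]]
[ 0.49580673 -0.28110954  0.066     ] [348.25513664 151.98014444] [350. 150.] (array([ 0.49334307, -0.27899088,  0.0742693 ]), np.float64(0.0013502706129414693))
[ 0.47092074 -0.06992127  0.066     ] [356.23069042 223.99788728] [359. 226.] (array([ 0.46828587, -0.06961329,  0.06159497]), np.float64(0.003156490992626734))
[ 0.52495935 -0.06316544  0.066     ] [328.88096582 225.2916793 ] [330. 227.] (array([ 0.52419714, -0.06317324,  0.06134517]), np.float64(0.0014970026057993318))
[ 0.54998055 -0.27584013  0.066     ] [324.06896444 152.6086351 ] [324. 152.] (array([ 0.54984308, -0.27539621,  0.06812315]), np.float64(0.0002429862551186054))
```

View pics/c1.png

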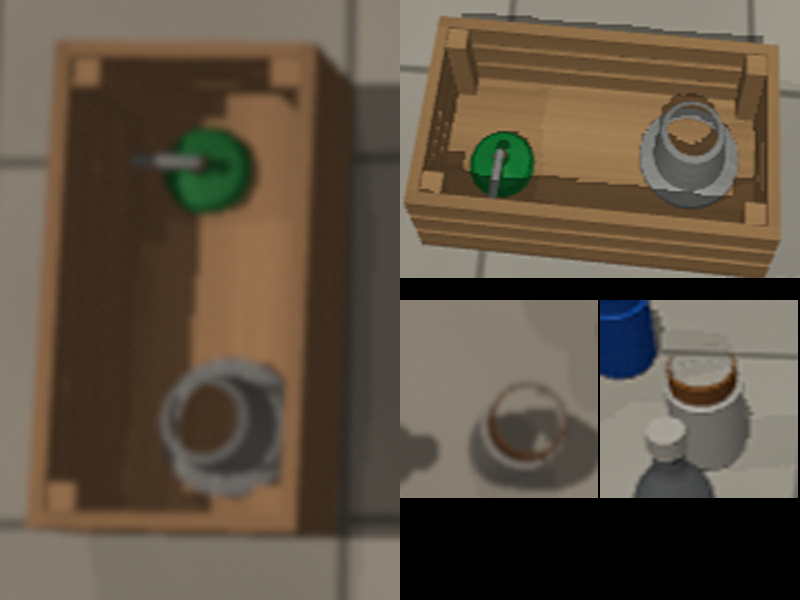

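The crop shows the crate rim corners clearly: top view TL (134,190), TR (199,191), BL (127,312), BR (194,312). The jar's lid circle is at (439,176) in the top view and about (281,161) in the side view.

```bash
python3 - <<'E'
from h import *
T=np.array([[57,42],[318,43],[297,530],[27,527]])/4+[120,180]
S=(np.array([[406,205],[442,16],[778,45],[778,240]])-[400,0])/(400/180)+[240,350]
C=[]
for a,b in zip(T,S):
    print(tri(a,b),onz("top",a,.095),onz("side",b,.095));C.append((onz("top",a,.095)+onz("side",b,.095))/2)
C=np.array(C);print("crate",C.mean(0),"sides",[np.linalg.norm(C[i]-C[i-1]) for i in range(4)])
d=(C[0]+C[1]-C[2]-C[3]);print("yaw x", np.degrees(np.arctan2(d[1],d[0])))
print("jar",tri((438.8,176.4),(280.9,160.6)),onz("top",(438.8,176.4),.076),onz("side",(280.9,160.6),.076))
# ledge open-end corners, bright mask
for n,b in(("top",(325,205,350,285)),("side",(315,225,375,262))):
    im=cv2.imread(f"pics/{n}0.png");print(n,im[240,343] if n=="top" else im[238,345])
# solver checks
for p in ([.50,-.07,.2],[.53,-.33,.2],[.48,.0,.2],[.46,.28,.2],[.6,-.22,.2]):
  for y in (0,90,-90,180): print(p,y,solver.solve_ik(p,[180,0,y]) is not None,end=' ')
r=np.full((560,780,3),0,np.uint8)
t=cv2.imread("pics/top0.png");s=cv2.imread("pics/side0.png")
r[:280]=cv2.resize(t[205:275+5,320:515],(780,300))[:280];r[280:,:260]=cv2.resize(s[125:265,310:375],(260,560))[280:]
r[280:,300:560]=cv2.resize(s[125:265,310:375],(260,560))[:280]
cv2.imwrite("pics/c2.png",r)
E
```

```text
(array([0.62096475, 0.36960663, 0.09143082]), np.float64(0.001726446561148963)) [0.6218516  0.36839282 0.095     ] [0.61853897 0.37088879 0.095     ]
(array([0.61761038, 0.23904332, 0.09351312]), np.float64(0.0018926652938534238)) [0.61918706 0.23864946 0.095     ] [0.61541846 0.24008689 0.095     ]
(array([0.37940525, 0.24500328, 0.09391465]), np.float64(0.0011334971674021252)) [0.38046117 0.24447602 0.095     ] [0.37845272 0.24577023 0.095     ]
(array([0.38302091, 0.3750978 , 0.0941106 ]), np.float64(0.0004497327457433335)) [0.3834169  0.37467209 0.095     ] [0.38270133 0.37546038 0.095     ]
crate [0.50000353 0.30729959 0.095     ] sides [np.float64(0.23719822413938738), np.float64(0.1303047403587849), np.float64(0.23791542672456842), np.float64(0.12999302515267597)]
yaw x -1.3484096898151121
jar (array([ 0.64399989, -0.23642196,  0.07360093]), np.float64(0.0017878354543569874)) [ 0.64521402 -0.23614351  0.076     ] [ 0.6416596  -0.23323366  0.076     ]
top [145 157 161]
side [154 163 163]
[0.5, -0.07, 0.2] 0 True [0.5, -0.07, 0.2] 90 True [0.5, -0.07, 0.2] -90 True [0.5, -0.07, 0.2] 180 True [0.53, -0.33, 0.2] 0 True [0.53, -0.33, 0.2] 90 True [0.53, -0.33, 0.2] -90 True [0.53, -0.33, 0.2] 180 True [0.48, 0.0, 0.2] 0 True [0.48, 0.0, 0.2] 90 True [0.48, 0.0, 0.2] -90 True [0.48, 0.0, 0.2] 180 True [0.46, 0.28, 0.2] 0 True [0.46, 0.28, 0.2] 90 True [0.46, 0.28, 0.2] -90 True [0.46, 0.28, 0.2] 180 True [0.6, -0.22, 0.2] 0 True [0.6, -0.22, 0.2] 90 True [0.6, -0.22, 0.2] -90 True [0.6, -0.22, 0.2] 180 True
```

View pics/c2.png

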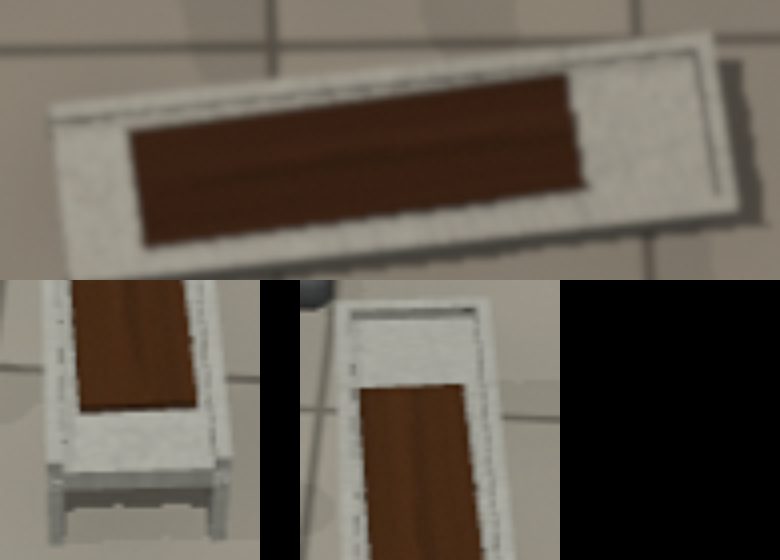

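The crop shows the ledge's rear lip corners at (498,213) and (504,257) in the top view, and the open end at the front lip tops (322,240) and (367,239) in the side view. I'll now fix the ledge frame and check reach for a horizontal pinch.

```bash
cat >> h.py <<'E'
from scipy.spatial.transform import Rotation as Ro
def att(ang,s=1):
    """tool z horizontal toward world azimuth ang (deg), tool y = s*vertical -> rpy"""
    z=np.array([np.cos(np.radians(ang)),np.sin(np.radians(ang)),0]);y=np.array([0,0,s]);x=np.cross(y,z)
    return Ro.from_matrix(np.c_[x,y,z]).as_euler("xyz",degrees=True)
E
python3 - <<'E'
from h import *
rl=[onz("top",p,.068) for p in((498,213.2),(504.5,257))];fl=[onz("side",p,.068) for p in((322,240.5),(367.5,239.3))]
print(rl,fl,onz("top",(332.5,231.2),.068));r=np.mean(rl,0);f=np.mean(fl,0);d=f-r;print("len",np.linalg.norm(d),"yaw",np.degrees(np.arctan2(-d[0],d[1])))
for name,p,angs in(("ledge",[.485,.0,.063],(-83.5,-60,-110,-40,0)),("crateL",[.5,.40,.1],(-91,-60,-120)),("crateR",[.5,.215,.1],(89,60,120))):
  for a in angs:
    for s in(1,-1):
      q=solver.solve_ik(p,att(a,s));print(name,a,s,None if q is None else np.round(q))
print(robot.tcp_to_tips)
E
```

```text
[array([ 0.57023894, -0.35138689,  0.068     ]), array([ 0.48254646, -0.35905947,  0.068     ])] [array([ 0.5355616 , -0.02226758,  0.068     ]), array([ 0.44793062, -0.03079131,  0.068     ])] [ 0.53892607 -0.02266291  0.068     ]
len 0.33051468522876704 yaw 6.0171520625694646
ledge -83.5 1 [-81. 118.  87. 109. -31.  57. -83.]
ledge -83.5 -1 [-42.  71.  -2. 107.  54.  92.  -0.]
ledge -60 1 [ -90.  107.   64.  127.   -1.   19. -119.]
ledge -60 -1 [-33.  75. -24. 125.  72. 108. -24.]
ledge -110 1 [ -56.   86.   46.   89.   12.   84. -134.]
ledge -110 -1 [-28.  73.  -8.  88.  42. 109.   7.]
ledge -40 1 None
ledge -40 -1 None
ledge 0 1 None
ledge 0 -1 None
crateL -91 1 None
crateL -91 -1 None
crateL -60 1 [ -76.   75.   14.   74.   48.  101. -148.]
crateL -60 -1 [-70.  74.   1.  74.  55. 109.  27.]
crateL -120 1 None
crateL -120 -1 None
crateR 89 1 [ 44.  80. -52. 116. -55.  42. 159.]
crateR 89 -1 [ 43.  80. -51. 116. -56.  42. -20.]
crateR 60 1 None
crateR 60 -1 None
crateR 120 1 [ 39.  93. -75.  89.  -3.  70. 107.]
crateR 120 -1 [ 13.  70. -16.  90. -50.  91. -25.]
0.008
```

```bash
cat >> h.py <<'E'
YAW=96.1
F=np.array([.4917,-.0265]); U=np.array([-np.sin(np.radians(6.1)),np.cos(np.radians(6.1))])
def led(s,z): # point on ledge axis, s metres beyond open end
    p=F+s*U;return [p[0],p[1],z]
E
python3 - <<'E'
from h import *
for y in(YAW,YAW-180):
    for p,yy in((led(-.29,.15),y),(led(.04,.15),y),([.5,.39,.2],y-7.5)): print(np.round(solver.solve_ik(p,[180,0,yy])))
s=-.040-.22-.030
y=YAW-180 if abs(solver.solve_ik(led(s,.15),[180,0,YAW-180])[6])<abs(solver.solve_ik(led(s,.15),[180,0,YAW])[6]) else YAW
print(y)
robot.set_gripper(0.0)
robot.move_to(led(s,.17),[180,0,y])
robot.line_to(led(s,.09),v=.12)
hit=robot.line_to(led(s,.060),v=.02,guard=4)
e=robot.sense();print(hit,e["ee_pos"],e["force"],e["t"],e["tcp_rot"])
z=e["ee_pos"][2]+.002
robot.line_to(led(s,z),v=.03)
for n in("top","side"): cv2.imwrite(f"pics/{n}1.png",viewer.camera(n))
a=cv2.imread("pics/top1.png")[170:300,300:530];b=cv2.imread("pics/side1.png")[100:270,270:420]
r=np.zeros((500,790,3),np.uint8);r[:220,:391]=cv2.resize(a,(391,220));r[:442,395:785]=cv2.resize(b,(390,442));cv2.imwrite("pics/c3.png",r)
E
```

```text
[ 39.  33. -19.  99.  13.  50.  20.]
[ 13.  25. -28. 116.  17.  43. -20.]
[-13.  38. -50.  91.  31.  66. -72.]
[  11.   35.   26.  100.  -19.   50. -129.]
[ -49.   48.   78.  118.  -55.   63. -118.]
[ -4.  48. -74.  91.  47.  78.  95.]
96.1
True [ 0.52249566 -0.31485653  0.06819792] [-0.87626353  0.62143873  7.90814977] 4.4083 [-1.79985865e+02 -3.55481638e-04  9.60966812e+01]
```

View pics/c3.png

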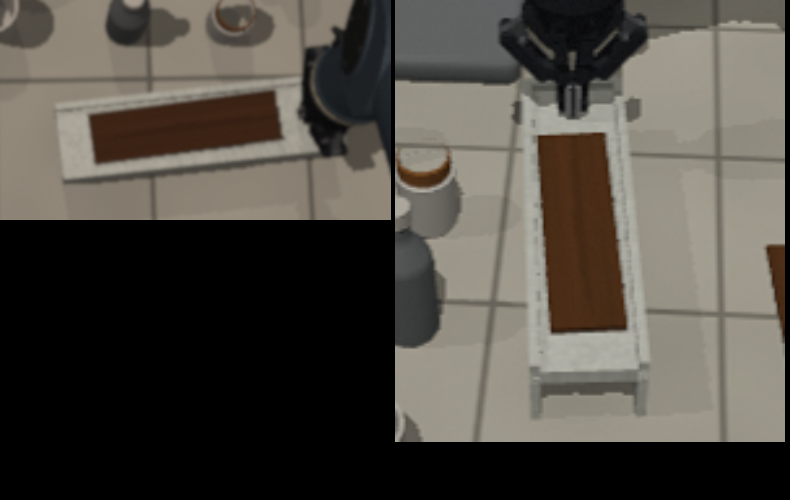

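The shut fingers stand in the gap behind the slat, and the contact confirms the shelf top at about 60 mm. Next is the push.

```bash
cat >> h.py <<'E'
def slat_px(n,tag,box):
    im=viewer.camera(n);cv2.imwrite(f"pics/{n}{tag}.png",im);return im,quad(brown(im,box))
E
python3 - <<'E'
from h import *
robot.line_to(led(-.171,.0702),v=.05)
robot.dwell(.4);e=robot.sense();print(e["t"],e["force"],e["ee_pos"])
im,qt=slat_px("top","2",(290,200,505,285));im2,qs=slat_px("side","2",(310,125,380,290))
print(qt,qs)
for q in qs: w=onz("side",q,.066);print(w,"s,lat",(w[:2]-F)@U,(w[:2]-F)@[U[1],-U[0]])
for q in qt: w=onz("top",q,.066);print(w,"s,lat",(w[:2]-F)@U,(w[:2]-F)@[U[1],-U[0]])
r=np.zeros((500,790,3),np.uint8);r[:220,:391]=cv2.resize(im[170:300,270:500],(391,220));r[:442,395:785]=cv2.resize(im2[120:290,270:420],(390,442));cv2.imwrite("pics/c4.png",r)
E
```

```text
7.6917 [ 0.22400041 -0.41039669  0.51058646] [ 0.50985684 -0.19661336  0.07018602]
[[418. 257.]
 [307. 271.]
 [304. 242.]
 [410. 230.]] [[353. 182.]
 [361. 267.]
 [329. 267.]
 [326. 182.]]
[ 0.48165826 -0.18685673  0.066     ] s,lat -0.15838170543790037 -0.027025041429156415
[0.45862843 0.03428209 0.066     ] s,lat 0.06395225621158655 -0.026425362248256513
[0.51798729 0.03811614 0.066     ] s,lat 0.0614568902997622 0.03300482152251583
[ 0.53913551 -0.18338911  0.066     ] s,lat -0.16104148612134997 0.030495248117281843
[ 0.48514962 -0.19035715  0.066     ] s,lat -0.16223331381529826 -0.02392541457118376
[0.46035351 0.02885973 0.066     ] s,lat 0.05837728483384031 -0.02528625288270713
[0.51833577 0.03428987 0.066     ] s,lat 0.05761524852002313 0.032944740360666656
[ 0.53938467 -0.17653632  0.066     ] s,lat -0.15425397615919473 0.031471206613999984
```

View pics/c4.png

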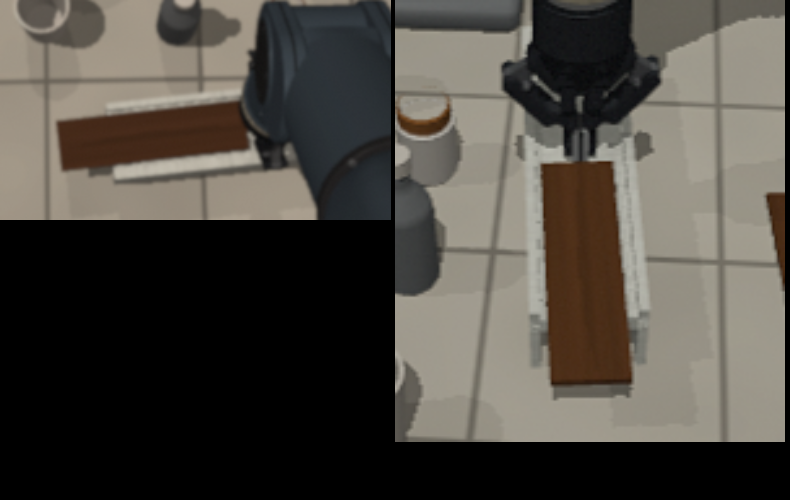

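The slat overhangs by about 60 mm and is still flat. I'll grip its end from above, across the width.

```bash
cat > g.py <<'E'
from h import *
robot.line_to(led(-.181,.0702),v=.05)
robot.line_to(led(-.181,.16),v=.2)
robot.set_gripper(1.0)
lat=np.array([U[1],-U[0]])*.003
def P(s,z): p=led(s,z);return [p[0]+lat[0],p[1]+lat[1],z]
robot.move_to(P(.038,.16),[180,0,YAW])
print(robot.line_to(P(.038,.049),v=.1,guard=8))
robot.set_gripper(0.0,grip_force=50)
e=robot.sense();print(e["t"],e["force"],e["ee_pos"],e["gripper_width"],e["gripper_force"])
robot.line_to(P(.038,.075),v=.03)
robot.dwell(.3)
e=robot.sense();print(e["t"],e["force"],e["moment"],e["ee_pos"],e["gripper_width"],e["gripper_force"])
im=viewer.camera("side");cv2.imwrite("pics/side3.png",im)
cv2.imwrite("pics/c5.png",cv2.resize(im[110:310,240:440],(600,600)))
E
python3 g.py
```

```text
False
12.025 [-0.35650165 -0.74193396  3.11829638] [0.49089671 0.01161207 0.04936341] 0.6903712927451452 52.719778418540955
13.3417 [ 0.89109805  0.73277904 -1.12138602] [ 0.06164181  0.04082412 -0.04126835] [0.49054767 0.01161636 0.07487149] 0.6868191373001301 53.61983835697174
```

View pics/c5.png

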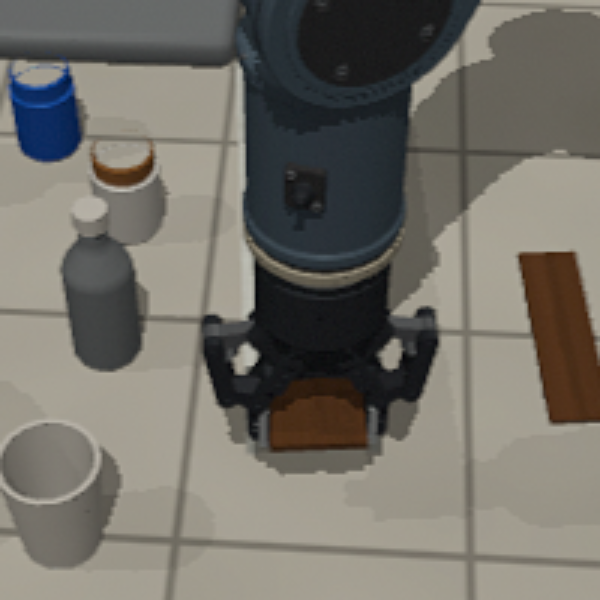

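The slat is gripped at the middle of its end, and its far part is hidden behind the arm. The wrist moment shows its weight is carried, so I'll lift it and carry it to a hover over the crate.

```bash
cat >> h.py <<'E'
CY=88.65; CC=np.array([.5000,.3073]); UC=np.array([.0236,.9997])
def cr(z,g=.088): p=CC+g*UC;return [p[0],p[1],z]
E
python3 - <<'E'
from h import *
e=robot.sense();p=e["ee_pos"]
robot.line_to([p[0],p[1],.20],v=.1)
robot.line_to(cr(.20),v=.12,attitude=[180,0,CY])
robot.line_to(cr(.125),v=.08);robot.dwell(.3)
e=robot.sense();print(e["t"],e["force"],e["moment"],e["ee_pos"],e["gripper_width"])
t=viewer.camera("top");s=viewer.camera("side");cv2.imwrite("pics/top4.png",t);cv2.imwrite("pics/side4.png",s)
r=np.zeros((600,800,3),np.uint8);r[:,:400]=cv2.resize(t[170:350,110:230],(400,600));r[:400,400:]=cv2.resize(s[290:480,230:420],(400,400));cv2.imwrite("pics/c6.png",r)
E
```

```text
19.525 [ 0.19734801 -1.56712046 -1.1009505 ] [ 0.08748303 -0.05541245  0.01288716] [0.50221527 0.39530905 0.12529987] 0.6870708374366551
```

View pics/c6.png

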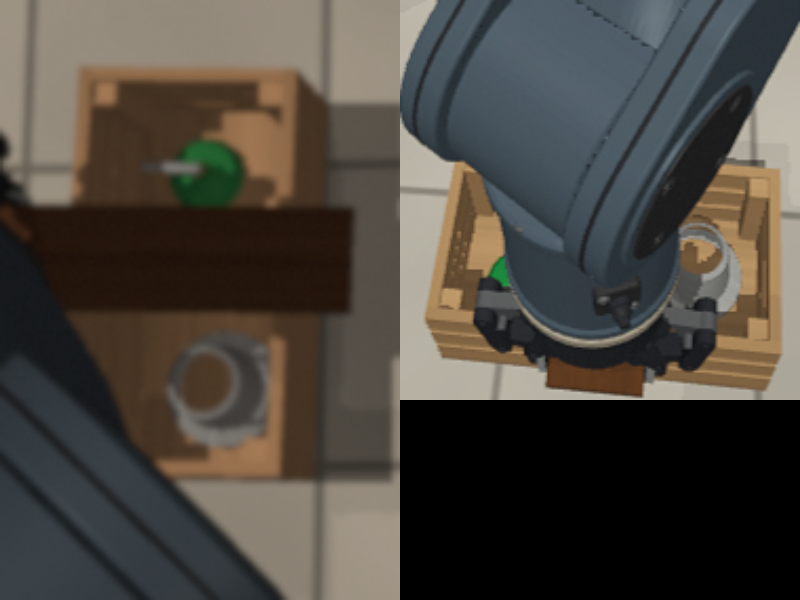

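The far end of the slat shows at about (215.6, 232–264) in the top view, square across the crate's middle. I'll check its tilt by where that edge sits, then lower it with a guard.

```bash
python3 - <<'E'
from h import *
for p in((215.6,232.1),(215.0,263.8)):
    for z in(.10,.12,.142,.16): print(z,onz("top",p,z)[:2])
hit=robot.line_to(cr(.080),v=.02,guard=2.0)
robot.dwell(.3);e=robot.sense();print(hit,e["t"],e["force"],e["moment"],e["ee_pos"])
t=viewer.camera("top");cv2.imwrite("pics/top5.png",t)
E
```

```text
0.1 [0.53506324 0.20466731]
0.12 [0.5316066  0.20091172]
0.142 [0.52780429 0.19678057]
0.16 [0.52469331 0.19340054]
0.1 [0.47310314 0.20497401]
0.12 [0.47072833 0.20121306]
0.142 [0.46811605 0.19707602]
0.16 [0.46597872 0.19369117]
True 21.7 [-0.5985174   0.05165516  5.64549582] [-0.06702576  0.05614719 -0.00458516] [0.50210591 0.39530263 0.08467445]
```

The slat was level, and contact came at the predicted height. I'll release, retreat and check, and measure the jar again from the clear views.

```bash
python3 - <<'E'
from h import *
robot.set_gripper(1.0);robot.dwell(.2)
robot.line_to(cr(.22),v=.15)
robot.move_to([.5,.02,.25],[180,0,YAW])
e=robot.sense();print(e["t"])
t=viewer.camera("top");s=viewer.camera("side");cv2.imwrite("pics/top6.png",t);cv2.imwrite("pics/side6.png",s)
q=quad(brown(s,(290,330,400,480)));print(q)
w=np.array([onz("side",p,.101) for p in q]);print(w,w.mean(0))
r=np.zeros((600,800,3),np.uint8);r[:,:400]=cv2.resize(t[170:350,110:230],(400,600));r[:,400:]=0;r[:300,400:]=cv2.resize(s[340:480,230:420],(400,300))
r[300:600,400:600]=cv2.resize(s[120:240,245:325],(200,300));r[300:500,600:800]=cv2.resize(t[135:195,410:470],(200,200));cv2.imwrite("pics/c7.png",r)
E
```

```text
24.8083
[[399. 377.]
 [399. 474.]
 [290. 484.]
 [290. 284.]]
[[0.39642002 0.26058635 0.101     ]
 [0.39908649 0.39886944 0.101     ]
 [0.54469228 0.42182478 0.101     ]
 [0.58128223 0.10335749 0.101     ]] [0.48037025 0.29615952 0.101     ]
```

View pics/c7.png

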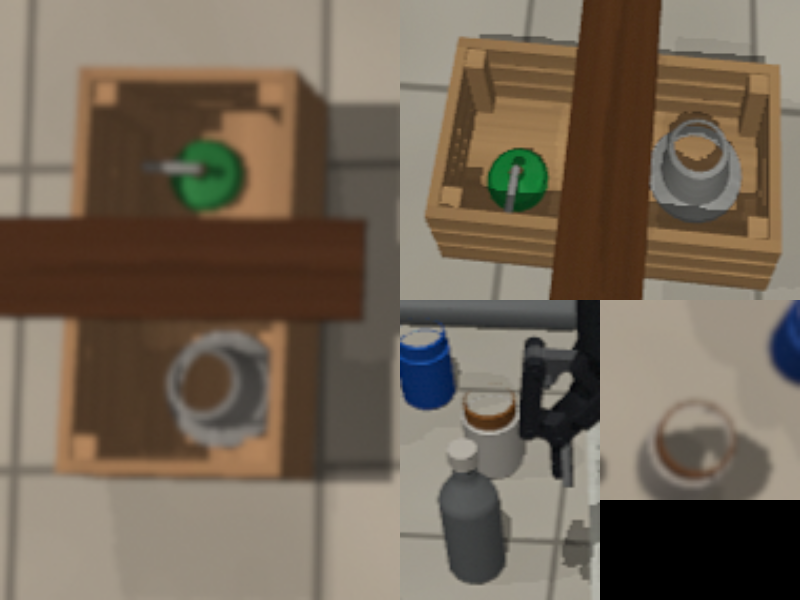

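The slat lies square and flat across the crate, its ends past both sides, with the stopper and spout undisturbed. The jar's lid is at (438.7,176.7) in the top view, with the blue look-alike up and to the right of it. I'll refine the slat centre, then pick up the jar.

```bash
cat > j.py <<'E'
from h import *
t=cv2.imread("pics/top6.png");h=cv2.cvtColor(t,cv2.COLOR_BGR2HSV)
m=((h[...,1]>110)&(h[...,2]<75)&((h[...,0]<18)|(h[...,0]>170))).astype(np.uint8)
m[:, :60]=0;m[:,230:]=0;m[:225]=0;m[275:]=0
m=cv2.morphologyEx(m,cv2.MORPH_OPEN,np.ones((7,7),np.uint8))
rc=cv2.boxPoints(cv2.minAreaRect(max(cv2.findContours(m,0,1)[0],key=cv2.contourArea)))
w=np.array([onz("top",p,.101) for p in rc]);print(rc,w,"centre",w.mean(0))
J=(tri((438.7,176.6),(281,161.2)));print(J)
b=onz("top",(476,138),.076);print("blue lid",b)
for y in(130,-50): print(y,[np.round(solver.solve_ik(p,[180,0,y])) for p in([.644,-.235,.15],[.644,-.235,.026],[.499,.307,.127])])
E
python3 j.py
```

```text
[[107.62844  264.26147 ]
 [108.208244 245.1275  ]
 [218.31924  248.46417 ]
 [217.73944  267.59814 ]] [[0.47493073 0.41323731 0.101     ]
 [0.51233797 0.41364419 0.101     ]
 [0.50272496 0.19876002 0.101     ]
 [0.46556042 0.19939274 0.101     ]] centre [0.48888852 0.30625856 0.101     ]
(array([ 0.64401261, -0.23655904,  0.07172798]), np.float64(0.0018584252317448004))
blue lid [ 0.72332041 -0.31392879  0.076     ]
130 [array([ 29.,  40., -23.,  86.,  17.,  58.,  42.]), array([ 28.,  47., -20.,  92.,  21.,  45.,  38.]), array([-17.,  34., -30., 103.,  22.,  48., -18.])]
-50 [array([   7.,   39.,   16.,   87.,  -13.,   55., -113.]), array([   8.,   47.,   14.,   93.,  -16.,   42., -110.]), array([ -73.,   58.,   78.,  105.,  -61.,   72., -116.])]
```

```bash
cat > k.py <<'E'
from h import *
a=onz("top",(110,250.6),.101);b=onz("top",(219,250.4),.101);c=b+(a-b)*(.11/np.linalg.norm(a-b));print(a,b,"centre",c)
J=[.644,-.235];Y=[180,0,130]
robot.move_to([*J,.20],Y)
print(robot.line_to([*J,.11],v=.12,guard=8),robot.line_to([*J,.026],v=.07,guard=8))
robot.set_gripper(0.0,grip_force=40)
e=robot.sense();print(e["t"],e["force"],e["ee_pos"],e["gripper_width"],e["gripper_force"])
robot.line_to([*J,.05],v=.04);robot.line_to([*J,.25],v=.12);robot.dwell(.2)
e=robot.sense();print(e["t"],e["force"],e["ee_pos"],e["gripper_width"])
t=viewer.camera("top");s=viewer.camera("side");cv2.imwrite("pics/top7.png",t);cv2.imwrite("pics/side7.png",s)
r=np.zeros((450,800,3),np.uint8);r[:,:400]=cv2.resize(s[60:240,200:360],(400,450));r[:,400:]=cv2.resize(t[90:290,360:540],(400,450));cv2.imwrite("pics/c8.png",r)
E
python3 k.py
```

```text
[0.50154765 0.40969734 0.101     ] [0.49892821 0.19739025 0.101     ] centre [0.50028528 0.30738188 0.101     ]
False False
28.7167 [-0.16302389  0.30293302  4.73305152] [ 0.64417675 -0.23518484  0.02645481] 0.5934507274262589 42.555431951768696
31.4833 [ 0.78166785  0.8774589  -3.94204009] [ 0.64390129 -0.23495852  0.24959317] 0.5941739409926509
```

View pics/c8.png

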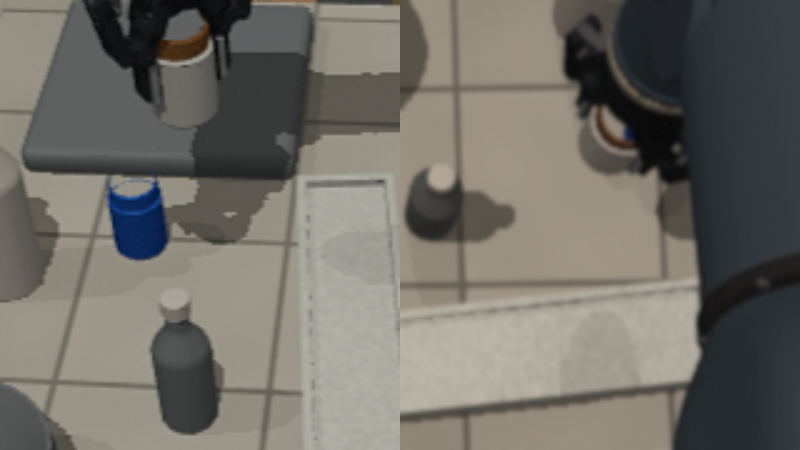

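The jar is held upright, and the bottle and blue jar haven't moved. Now I'll set it on the slat's centre.

```bash
cat > l.py <<'E'
from h import *
C=[.5003,.3072];A=[180,0,130]
robot.line_to([*C,.25],v=.16,attitude=A)
robot.line_to([*C,.145],v=.1);robot.dwell(.2)
hit=robot.line_to([*C,.122],v=.015,guard=2.5)
e=robot.sense();print(hit,e["t"],e["force"],e["ee_pos"])
if hit and abs(e["ee_pos"][2]-.1275)<.005:
    robot.set_gripper(1.0);robot.dwell(.3)
    robot.line_to([*C,.26],v=.1)
    robot.move_to([.5,.0,.28],A);robot.dwell(.3)
e=robot.sense();print(e["t"],e["force"])
t=viewer.camera("top");s=viewer.camera("side");cv2.imwrite("pics/top8.png",t);cv2.imwrite("pics/side8.png",s)
r=np.zeros((600,800,3),np.uint8);r[:,:400]=cv2.resize(t[170:350,90:230],(400,514)).copy() if 0 else cv2.resize(t[170:350,110:230],(400,600));r[:400,400:]=cv2.resize(s[290:480,230:420],(400,400));cv2.imwrite("pics/c9.png",r)
E
python3 l.py
```

```text
True 37.7333 [-1.07014465 -0.38906112  6.97454431] [0.50029971 0.30716478 0.12737477]
41.4333 [ 0.90481891  0.629104   -0.28268744]
```

View pics/c9.png

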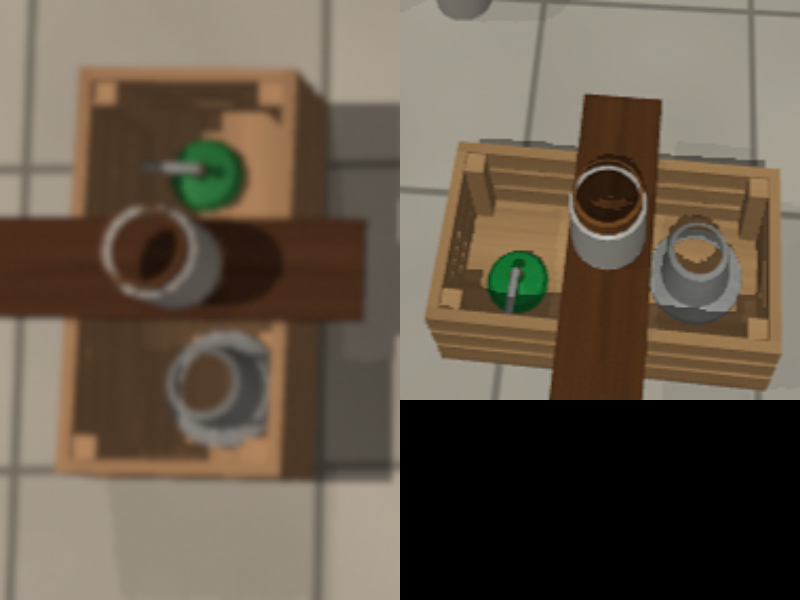

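The jar stands upright on the middle of the slat, its lid at about (155,246) in the top view. I'll check its centring and hand in.

```bash
python3 - <<'E'
from h import *
x=onz("top",(155,245.9),.177);print(x)
if abs(x[0]-.5003)<.013 and abs(x[1]-.3074)<.025: print(robot.job_done())
E
```

```text
[0.49805616 0.30000688 0.177     ]
the job is handed in; nothing more can be done
None
```

I handed the job in at about 41 s of robot time: the slat lies flat and square across the middle of the crate, and the jar stands upright on it, about 7 mm from its centre by the last camera check; no score came back.

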